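Open the laser housing and clear its beam path

ROBOT

A 7-joint arm with a two-finger parallel gripper is mounted at the origin on a cart in front of the work surface, level with it; the furniture and walls round the work are solid. World frame = base frame: x ahead of the robot, y to its left, z up, the work surface at z = 0. Lengths are in m, angles in rad, forces in N, time in s.
With the tool pointing down it reaches from about 0.4 to 0.85 m from the base axis. Payload 10.4 kg.
Tool frame: the origin (TCP) lies on the centre line of the jaws, within the pads' length; the fingertips stand r.finger_overhang ahead of it and the grasp point (between the pads) lies 5 mm behind it (r.finger_overhang is the distance from the TCP to the fingertips, in m); z points along the fingers, y is the line along which they close (so a half turn about z gives the same grasp; the last joint's range is limited). The gripper opens to 87 mm and grips with 3 to 60 N. Pads are 19 mm wide; open, the fingers measure 117 mm over their backs; the gripper's body (75 mm by 190 mm) begins 51 mm behind the grasp point.
Start: joints at [-1.175, 0.332, -0.065, 1.46, 0.022, 1.35, -0.088], TCP at [0.254, 0.571, 0.197] pointing down, gripper open.
Joint ranges: [-2.6, 2.6], [-0.5, 2.12], [-1.47, 1.34], [0.16, 2.42], [-1.27, 4.41], [0.06, 2.06], [-2.6, 2.6]. Speed limits (rad/s): [2.22, 2.22, 2.79, 2.79, 3.14, 3.14, 3.14].

INTERFACE

Orientations are given as a unit quaternion [x, y, z, w].
In Python, from bench import read_state, viewer, r gives the robot as it stands.
- The arm moves only by the tool carry_out, never from a script. Its argument "moves" is a list of rows, each a list of 6 numbers: the shift along the tool's x, y, z in units of 40 mm (1.0 is 40 mm), then the turn, a rotation vector about the tool's x, y, z in units of 8 degrees (1.0 is 8 degrees). A call has 1 to 20 rows; each row shifts and turns the commanded pose from where the row before left it, along the tool's axes as they then stand; what a row does not reach is not made up. A row lasts 1/8 s, in which the tool goes at most 62.5 mm and 10.7 degrees, less where a joint would pass 70% of its speed; a pose out of reach is approached as far as the arm can. A call is refused whole if a number of a shift passes 1 or a number of a turn 1, either way. A call with a gripper value outside its range is refused whole. "fingers" is the finger opening in mm, from 0 to 87, set as the call begins (left out, the last holds). The fingers move at their own pace and stop on an object; "force" is the grip in N (left out, the last holds). Time passes only in rows, so rows that do not move let the fingers close. It gives the time, the measured TCP pose, the force, the opening and the grip force at its end, in the units of the state.
- read_state(): the state, without advancing time (a new reading comes with each control period).
- viewer.camera(name): name is "scene" or "top" or "wrist"; returns a dict with "pixels" (384x512x3 uint8, red, green, blue), "range_z" (384x512 float32, m along the optical axis (not along the pixel's ray), 0 where there is no reading), "fx", "fy", "cx", "cy" (pixels), "xyz" and "orientation" of the camera in the world. Camera axes: x right, y down, z forward; pixel columns grow to the right and rows downward; lengths in m; the calibration is good to about 2 mm. A picture is of the moment at which its call begins.
- r.close_job(): hands the job in; it is judged then, once.
The state is a dict: "time": time; "joint_positions": joint angles; "joint_vel": joint speeds; "joint_torque": joint torques, N m; "ee_pos": TCP position; "eef_rot": TCP orientation; "ft_force": force on the tool from outside, world axes, zero at the start; "torque": the same for the moment, N m; "width": finger opening in m; "grip_force": force on a finger pad.
Only numpy, scipy, OpenCV 4.12 (cv2) and the standard library are available. Lean on these libraries where they do the work, as an engineer would, in place of code of your own. Each camera call takes 0.05 s, during which the arm holds its last target. There are 200 camera calls.

TASK

Open the low laser housing: push the sprung safety catch under the front edge of its cover aside and lift the cover by its bow handle while the catch is held clear, then swing the cover over backwards and lower it gently onto its rubber stops, without letting it fall. Then take the black beam block out of the housing and stand it upright on the free worktop beside the housing. Leave the sensor head, the lens cap, the dropper bottle and the tape roll where they are.

Things in the scene. Friction and masses are not known exactly. Their poses are not given: they have to be found in the camera images.
- housing: Fixed laser housing: open aluminium box 130 mm deep (its x), 240 wide (its y), 70 high, walls 5, inner floor 25 mm above the worktop. Origin: centre of its underside. Its front, with catch and handle, is its -x side and looks roughly to the robot's right; the cover's hinge runs along y at its back. Two stop arms with rubber buffers, 110 mm high, stand up to 80 mm behind the hinge.
- cover (a joint): Angle (rad) of the housing's dark steel cover, a lid 144 x 250 mm of about 0.4 kg with an 18 mm skirt. 0 = shut, 1.57 = upright, 2.5 = on the rubber stops, leaning back 37 degrees above level. Little friction: let go it falls, shut before upright, onto the stops beyond. With the safety catch engaged it rises only about 0.02 rad.
- cover_hinge (a point): Middle of the cover's hinge axis, 70 mm behind the housing's centre, 72 mm above the worktop. The axis runs along the housing's y.
- cover_handle (a point): Middle of the round bar of the bow handle on the cover's front edge; moves with the cover, 190 mm from the hinge axis. Bar 10 mm thick, along the housing's y, 125 mm clear between its legs. Cover shut: 120 mm in front of the housing's centre, 68 mm above the worktop, 36 mm clear behind the bar for a finger (to the catch; 43 mm to the cover). The bar may turn in the grip.
- catch (a joint): Angle (rad) of the sprung safety catch, a small steel lever on the housing's front face, pivoted 22 mm above the worktop. 0 = engaged, its hook over a pin on the cover. Pushing its tab to the housing's +y turns it; from 0.3 on (end 0.6) the hook is clear, and must be held clear until the handle has risen 15 mm. The spring takes 1 to 4 N at the tab and returns the catch.
- catch_tab (a point): Middle of the face to push of the catch's tab: upright steel blade 3 mm thick, 37 long, reaching forward below the cover's front edge to 2 mm behind the handle bar, 38 to 70 mm above the worktop. The face looks to the housing's -y, 3 mm to the +y side of the handle's middle. A finger set down over the bar from above, on the tab's -y side, can push it to the housing's +y.
- laser: Brass-coloured laser module fixed inside the housing at its +y end: 74 mm long along the housing's y, 30 wide, 28 high. Origin: centre of its underside.
- beam_block: The loose black beam block, 50 (its x) x 35 (its y) x 30 mm high, 0.11 kg, standing inside the housing, in front of the laser module. Origin: centre of its underside.
- sensor_head: Round black sensor head, 40 mm across, 14 mm high, to be left alone. Origin: centre of its underside.
- lens_cap: Black plastic cap, 34 mm across, 10 mm high, to be left alone. Origin: centre of its underside.
- dropper_bottle: Small brown bottle with a white cap, the one nearest the housing, beyond its far end: 32 mm across, 70 mm high, to be left alone. Origin: centre of its underside.
- tape_roll: Roll of black tape lying flat, 58 mm across, 19 mm high, to be left alone. Origin: centre of its underside.
- rotation_stage: Black motor stage on a post, fixed, to the right of the housing: keep clear of it. In its own frame (origin on the worktop) the disc and motor fill x = 103 to 250, y = -70 to 75 mm, up to 214 mm above the worktop; from there a 10 mm rod at 98 mm height runs to x = -267, about y = 0, ahead of the housing's far right corner.

How it is judged:
By the outcome, as a careful person would: the job done as asked, in the order asked, and still so for the second after the job is handed in, with the robot touching nothing.
It also fails if it takes over 64 s, if anything falls off the work surface, if the arm or the gripper's body presses on something with over 40 N, if the wrist force passes 120 N, or if a joint passes its speed limit or range.

## Working session

There is one attempt and no reset: what is moved stays moved. The work goes in short steps, Python scripts to look and compute and a tool call to move; the robot and the scene stay as the last step left them, time stands still between calls to the robot, and variables do not carry over. Pictures are saved under pics/ and viewed, at most 10 in all, crops included, and the job is handed in when it is done.

Besides the shell and the picture viewer there is one more tool, called after "Call:" as name(argument=value, ...) on one line, values as JSON. carry_out: Moves the arm, as the interface text tells. Its arguments: {"type":"object","properties":{"moves":{"type":"array","items":{"type":"array","items":{"type":"number"}}},"fingers":{"type":"number"},"force":{"type":"number"}},"required":["moves"]}

```bash
mkdir -p pics; ls
cat > h.py <<'E'
import numpy as np, cv2
from scipy.spatial.transform import Rotation as R
from bench import read_state, viewer, r
def shot(n,f=None):
    c=viewer.camera(n)
    if f: cv2.imwrite('pics/'+f,cv2.cvtColor(c['pixels'],cv2.COLOR_RGB2BGR))
    np.savez('last_%s.npz'%n,**c); return c
def load(n): return {k:v for k,v in np.load('last_%s.npz'%n).items()}
def ray(c,u,v):
    Rm=R.from_quat(c['orientation']).as_matrix()
    d=Rm@np.array([(u-c['cx'])/c['fx'],(v-c['cy'])/c['fy'],1.]); return np.array(c['xyz']),d
def plane(c,u,v,z):
    o,d=ray(c,u,v); return o+d*(z-o[2])/d[2]
def cloud(c):
    v,u=np.mgrid[:384,:512]; Z=c['range_z']
    P=np.stack([(u-c['cx'])/c['fx']*Z,(v-c['cy'])/c['fy']*Z,Z],-1)
    return P@R.from_quat(c['orientation']).as_matrix().T+np.array(c['xyz'])
E
python3 - <<'E'
from h import *
s=shot('scene');t=shot('top')
for n,c in(('scene',s),('top',t)): print(n,c['fx'],c['cx'],c['cy'],c['xyz'],R.from_quat(c['orientation']).as_matrix().round(3).tolist())
for n,c in(('scene',s),('top',t)): cv2.imwrite(f'pics/{n}0.png',cv2.resize(cv2.cvtColor(c['pixels'],cv2.COLOR_RGB2BGR),(768,576)))
st=read_state();print(st,r.finger_overhang)
E
```

```text
pics
scene 399.4510808982518 260.62668336930926 193.66758217230125 [-0.26860334  0.66663288  0.56693669] [[-0.604, -0.352, 0.715], [-0.797, 0.271, -0.54], [-0.004, -0.896, -0.445]]
top 390.4495747246984 253.95105401093193 189.708975565127 [0.34601093 0.05854398 1.10892143] [[-0.007, -0.982, 0.186], [-1.0, 0.011, 0.022], [-0.024, -0.186, -0.982]]
{'time': 0.1, 'joint_positions': array([-1.17460397,  0.33279464, -0.06469739,  1.46083026,  0.02159961,
        1.34990968, -0.08847698]), 'joint_vel': array([-0.00039711, -0.00043709,  0.00065857, -0.00333513,  0.00118643,
        0.00100342,  0.00085047]), 'joint_torque': array([ 2.65471070e-03, -6.24539137e+01,  2.52915110e-02, -3.90718746e+01,
       -6.14900328e-02,  3.64210317e-02,  5.19129026e-05]), 'ee_pos': array([0.25401592, 0.57064732, 0.1960552 ]), 'eef_rot': array([ 2.07850135e-01,  9.78160484e-01, -6.14925189e-04, -1.01759654e-04]), 'ft_force': array([ 0.00469453,  0.08772082, -0.24201004]), 'torque': array([-0.07260868, -0.00058906, -0.00198168]), 'grip_force': 0.0, 'width': 0.08709092350538696} 0.014
```

View pics/top0.png

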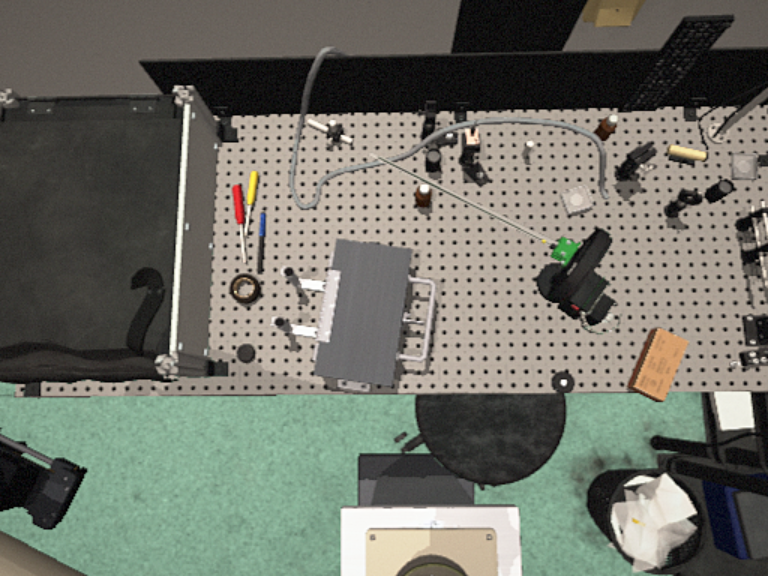

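View pics/scene0.png

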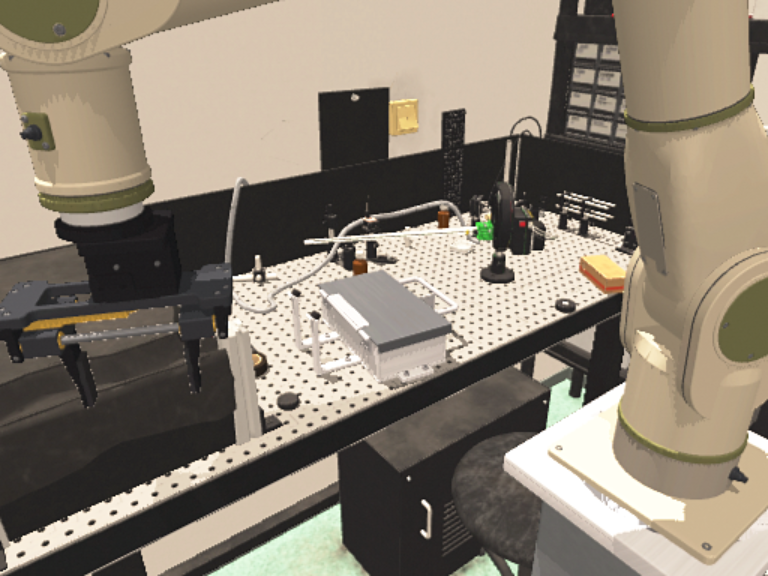

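The top view shows the cover around (365,312), with the bow handle bar at u≈432, v 280–368 and the tab near (412,320). The tape is at (245,289), the cap at (246,353), the sensor at (563,382) and the bottle at (423,195). The scene view shows the same cover around (385,305), with the handle at (445,290).

Run:
```python
from h import *
t=load('top');s=load('scene')
P=cloud(t);S=cloud(s)
roi=np.zeros((384,512),bool);roi[150:265,195:300]=1
m=roi&(P[...,2]>0.068)&(P[...,2]<.1)
n,l,st,ce=cv2.connectedComponentsWithStats(m.astype(np.uint8),connectivity=4)
k=1+np.argmax(st[1:,4]);q=P[l==k];print('cover z',np.percentile(q[:,2],[5,50,95]),len(q))
er=cv2.morphologyEx((l==k).astype(np.uint8),cv2.MORPH_OPEN,np.ones((9,9)))
q=P[er>0];rc=cv2.minAreaRect((q[:,:2]*1000).astype(np.float32));print(rc, cv2.boxPoints(rc).tolist())
# handle bar: bright pixels right of cover
g=t['pixels'].max(-1)
b=P[180:250,282:294];print(np.round(b[::10,:,2],3));print(g[180:250:10,282:294])
# scene: cover
m2=(abs(S[...,2]-.077)<.02)
m2[:150]=0
n,l,st,ce=cv2.connectedComponentsWithStats(m2.astype(np.uint8),connectivity=4)
for i in range(1,n):
  if st[i,4]>200:
    q=S[l==i];print(st[i],q.mean(0).round(3),cv2.minAreaRect((q[:,:2]*1000).astype(np.float32)))
c=cv2.cvtColor(np.hstack([cv2.resize(t['pixels'][150:270,195:305],None,fx=3.6,fy=3.6,interpolation=2),cv2.resize(s['pixels'][170:260,205:315],None,fx=3.6,fy=4.8,interpolation=2)]),cv2.COLOR_RGB2BGR);cv2.imwrite('pics/crop.png',c);print(c.shape)
```

```text
cover z [0.07249056 0.07650601 0.07975391] 5288
((496.6197509765625, 117.68785095214844), (148.08804321289062, 249.67652893066406), 81.60395812988281) [[362.30792236328125, 62.665626525878906], [609.3085327148438, 26.209182739257812], [630.9315795898438, 172.7100830078125], [383.93096923828125, 209.16651916503906]]
[[-0.003 -0.    -0.003 -0.001 -0.003  0.     0.003  0.001  0.001 -0.001
  -0.002 -0.001]
 [-0.002 -0.002 -0.001  0.001  0.07   0.073  0.07   0.071  0.069  0.
  -0.001 -0.   ]
 [-0.    -0.001 -0.001  0.002  0.073  0.071  0.07  -0.    -0.     0.003
  -0.004 -0.001]
 [ 0.001  0.005  0.071  0.072  0.068  0.073  0.    -0.005  0.001  0.003
  -0.001 -0.003]
 [-0.003  0.072  0.073  0.07   0.069 -0.019 -0.002 -0.    -0.001 -0.002
   0.001  0.   ]
 [ 0.071  0.077  0.073  0.    -0.017 -0.013 -0.017  0.003  0.001  0.001
   0.002  0.001]
 [-0.001  0.    -0.001 -0.001  0.001 -0.021 -0.001  0.    -0.     0.003
   0.     0.004]]
[[192 195 194 187 186 187 193 193 189 188 192 187]
 [186 187 185 184 156 159 208 221 174 170 179 161]
 [ 84  85  88  80 165 230 218 141  97 150 166 163]
 [190 187 171 196 227 196 134  85  66 140 167 183]
 [176 167 222 226 158  70  50  57 136 182 192 191]
 [183 225 218 140  43  18  11 127 188 195 195 195]
 [174 150  99 107  94  59  75 162 203 199 194 193]]
[ 119  150  106   28 1051] [0.911 0.171 0.076] ((888.657958984375, 148.86184692382812), (358.65234375, 75.96654510498047), 87.20792388916016)
[ 212  180   94   56 3082] [0.472 0.118 0.076] ((493.28228759765625, 92.84889221191406), (199.87265014648438, 258.3028564453125), 81.04530334472656)
[   0  254  172   84 2501] [0.379 0.574 0.079] ((380.9012451171875, 561.908447265625), (22.916824340820312, 310.6156311035156), 0.05695178732275963)
[ 411  264   88   51 1573] [-0.026  0.055  0.078] ((-15.609062194824219, 33.11814880371094), (151.0918731689453, 86.9040756225586), 25.09060287475586)
(432, 792, 3)
```

View pics/crop.png

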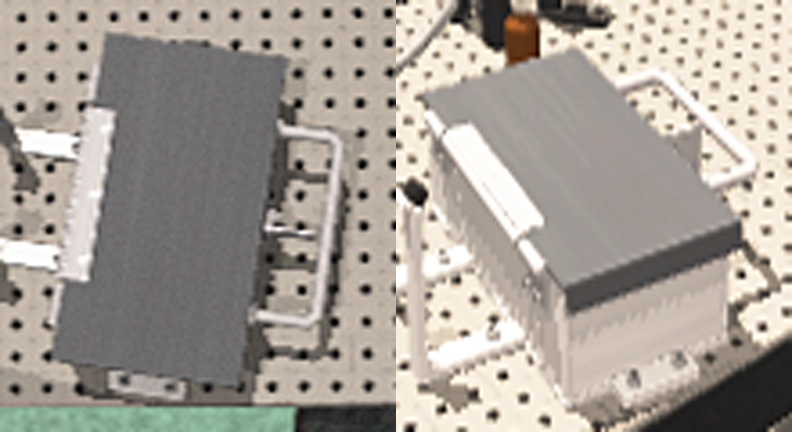

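The crop shows the handle bar at crop u≈330, its legs at v≈130 and 318, and the tab blade at (290,228) just behind the bar, on the middle.

Run:
```python
from h import *
from scipy.optimize import minimize
ex=np.array([.146,.989]);ey=np.array([-.989,.146]);ex/=np.linalg.norm(ex);ey/=np.linalg.norm(ey)
c0=np.array([.4966,.1177])
for n in('top','scene'):
  c=load(n);P=cloud(c);rel=P[...,:2]-c0;a=rel@ex;b=rel@ey
  m=(abs(b)<90e-3)&(a<-.078)&(a>-.16)&(P[...,2]>.055)&(P[...,2]<.085)
  if n=='scene': m&=(np.arange(512)[None]<330)&(c['pixels'].min(-1)>120)
  v,u=np.nonzero(m);print(n,len(u),'z med',np.median(P[m][:,2]))
  Q=np.array([plane(c,x,y,.069) for x,y in zip(u,v)])[:,:2]-c0
  A=Q@ex;B=Q@ey
  k=(abs(B)<50e-3)&(A<-.105); p=np.polyfit(B[k],A[k],1);print('bar fit',p,'std',np.std(A[k]-np.polyval(p,B[k])),k.sum(), 'zmed',np.median(P[m][k][:,2]))
  bb=(A<-.110); print('B range',B[bb].min(),B[bb].max())
  leg=(A>-.105)&(A<-.085); print('legs+',np.median(B[leg&(B>.04)]),'legs-',np.median(B[leg&(B<-.04)]),'tab',np.sort(B[leg&(abs(B)<.03)]).round(4)[::3])
t=load('top');m=np.zeros((384,512),bool)
P=cloud(t);tp=[plane(t,u,v,.078)[:2] for v,u in zip(*np.nonzero((abs(P[...,2]-.077)<.008)&(t['pixels'].max(-1)<140)&(np.abs((P[...,:2]-c0)@ex)<.085)&(np.abs((P[...,:2]-c0)@ey)<.135)))]
print(cv2.minAreaRect((np.array(tp)*1000).astype(np.float32)))
```

```text
top 330 z med 0.0711088805647081
bar fit [ 0.01426677 -0.12021651] std 0.0035533706204311827 146 zmed 0.07124448691112584
B range -0.07363113956877035 0.07398539487072951
legs+ 0.07022775309223502 legs- -0.06870288392735269 tab [0.0038 0.0051 0.0062 0.0072 0.0081]
scene 240 z med 0.07084600031269792
bar fit [ 0.01089911 -0.12000427] std 0.00501181298839511 88 zmed 0.07174158462368457
B range -0.0772414290666993 0.07679335806982716
legs+ 0.07140534627621171 legs- -0.06876395196660898 tab [0.0023 0.0039 0.0075 0.0091 0.0115 0.0153 0.0169 0.0193 0.022  0.0244
 0.028 ]
((495.4639587402344, 112.0306396484375), (157.54507446289062, 249.4348907470703), 81.30078887939453)
```

Both views agree that the bar's middle is at (0.478, -0.001, 0.068) and that the housing x axis has a yaw of about 81°. I'll move above the handle, on the tab's -y side.

Call:
carry_out(moves=[[-0.81, -0.76, 0, 0, 0, 0], [-0.81, -0.76, 0, 0, 0, 0], [-0.81, -0.76, 0, 0, 0, 0], [-0.81, -0.76, 0, 0, 0, 0], [-0.81, -0.76, 0, 0, 0, 0], [-0.81, -0.76, 0, 0, 0, 0], [-0.81, -0.76, 0, 0, 0, 0], [-0.81, -0.76, 0, 0, 0, 0], [-0.81, -0.76, 0, 0, 0, 0], [-0.81, -0.76, 0, 0, 0, 0], [-0.81, -0.76, 0, 0, 0, 0], [-0.81, -0.76, 0, 0, 0, 0], [-0.81, -0.76, 0, 0, 0, 0], [-0.81, -0.76, 0, 0, 0, 0], [0, 0, 0, 0, 0, -0.94], [0, 0, 0, 0, 0, -0.94], [0, 0, 0, 0, 0, 0], [0, 0, 0, 0, 0, 0]], fingers=26, force=20)

```text
time: 2.35
ee_pos: [0.4953, -0.0022, 0.1966]
eef_rot: [0.079, 0.997, 0.0, -0.0]
ft_force: [-0.3, -0.5, -0.5]
width: 0.0261
grip_force: 0.0
```

```bash
cat >> h.py <<'E'
EX=np.array([np.cos(np.deg2rad(81)),np.sin(np.deg2rad(81)),0]);EY=np.array([-EX[1],EX[0],0])
BAR=np.array([.478,-.001,.068])
def where(p=None):
    s=read_state();T=R.from_quat(s['eef_rot']).as_matrix();d=s['ee_pos']-BAR
    print('t',round(s['time'],2),'p',s['ee_pos'].round(4),'rel bar x,y',(d@EX*1e3).round(1),(d@EY*1e3).round(1),'yaw',np.rad2deg(np.arctan2(T[1,1],T[0,1])).round(1),'F',s['ft_force'].round(1),'w',round(s['width'],4),s['grip_force'])
    return s,T
def pix(c,p):
    q=R.from_quat(c['orientation']).as_matrix().T@(np.array(p)-c['xyz']);return c['fx']*q[0]/q[2]+c['cx'],c['fy']*q[1]/q[2]+c['cy']
E
python3 - <<'E'
from h import *
where();c=shot('wrist')
im=cv2.cvtColor(c['pixels'],cv2.COLOR_RGB2BGR)
cv2.imwrite('pics/w1.png',im);print(c['xyz'],pix(c,BAR),c['fx'])
E
```

```text
t 2.35 p [ 0.4953 -0.0022  0.1966] rel bar x,y 1.6 -17.3 yaw 80.9 F [-0.3 -0.5 -0.5] w 0.0261 0.0
[0.42600146 0.00868139 0.38363961] (np.float64(261.8632016567659), np.float64(161.07036996613388)) 273.3574973872022
```

View pics/w1.png

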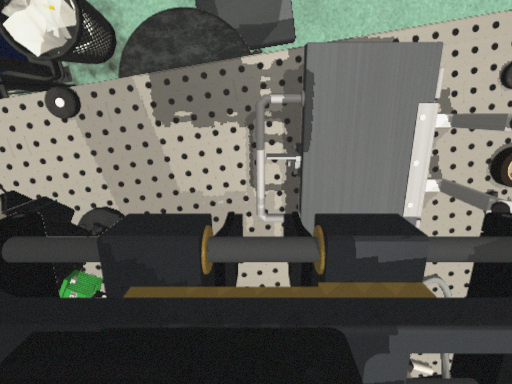

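The wrist view shows the bar at u≈261 (legs at v≈99 and 215) and the tab at (290,161). This matches the predicted bar middle of (262,161). I'll descend over the bar.

Call:
carry_out(moves=[[0, -0.04, 0.5, 0, 0, 0], [0, 0, 0.5, 0, 0, 0], [0, 0, 0.5, 0, 0, 0], [0, 0, 0.5, 0, 0, 0], [0, 0, 0.4, 0, 0, 0], [0, 0, 0.3, 0, 0, 0], [0, 0, 0.3, 0, 0, 0], [0, 0, 0.2, 0, 0, 0], [0, 0, 0.15, 0, 0, 0], [0, 0, 0, 0, 0, 0], [0, 0, 0, 0, 0, 0]])

```text
time: 3.78
ee_pos: [0.4955, -0.0038, 0.0631]
eef_rot: [0.078, 0.997, 0.0, 0.0]
ft_force: [0.3, -0.2, -0.4]
width: 0.0264
grip_force: 0.0
```

```bash
python3 -c "
from h import *
where()"
```

```text
t 3.77 p [ 0.4955 -0.0038  0.0631] rel bar x,y -0.0 -17.7 yaw 81.0 F [ 0.3 -0.2 -0.4] w 0.0264 0.0
```

Call:
carry_out(moves=[[0.1, 0, 0, 0, 0, 0], [0.1, 0, 0, 0, 0, 0], [0.1, 0, 0, 0, 0, 0], [0.1, 0, 0, 0, 0, 0], [0, 0, 0, 0, 0, 0], [0, 0, 0, 0, 0, 0]])

```text
time: 4.53
ee_pos: [0.4795, -0.0013, 0.0628]
eef_rot: [0.078, 0.997, 0.0, 0.0]
ft_force: [-0.6, -1.0, 0.4]
width: 0.026
grip_force: 0.0
```

Call:
carry_out(moves=[[0.1, 0, 0, 0, 0, 0], [0.1, 0, 0, 0, 0, 0], [0, 0, 0, 0, 0, 0], [0, 0, 0, 0, 0, 0]])

```text
time: 5.03
ee_pos: [0.4716, -0.0001, 0.0628]
eef_rot: [0.078, 0.997, 0.0, 0.0]
ft_force: [0.6, -0.2, 1.0]
width: 0.0255
grip_force: 0.0
```

Run:
```python
from h import *
where();c=shot('wrist')
im=cv2.cvtColor(c['pixels'],cv2.COLOR_RGB2BGR)
t=shot('top')
j=cv2.resize(cv2.cvtColor(t['pixels'][150:270,225:325],cv2.COLOR_RGB2BGR),(320,384))
cv2.imwrite('pics/w2.png',np.hstack([im[:,80:512],j]))
```

```text
t 5.03 p [ 4.716e-01 -1.000e-04  6.280e-02] rel bar x,y -0.1 6.5 yaw 81.1 F [ 0.6 -0.2  1. ] w 0.0255 0.0
```

View pics/w2.png

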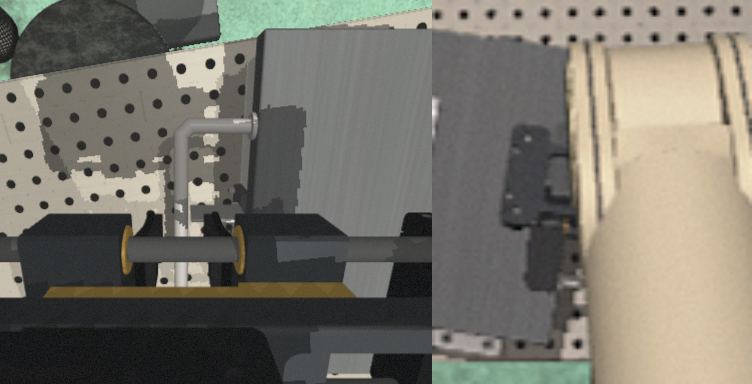

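Run:
```python
from h import *
c=load('wrist')
for th in(0,.3,.45,.6):
  for A in (.007,.036):
    for r_ in(.030,.048):
      p=BAR+A*EX+(.003*np.cos(th)+r_*np.sin(th))*EY;p[2]=.022+r_*np.cos(th);print(th,A,r_,np.round(pix(c,p)))
im=cv2.cvtColor(c['pixels'],cv2.COLOR_RGB2BGR)[160:260,210:350]
cv2.imwrite('pics/w3.png',cv2.resize(im,None,fx=5,fy=5,interpolation=cv2.INTER_CUBIC))
```

```text
0 0.007 0.03 [273. 213.]
0 0.007 0.048 [273. 222.]
0 0.036 0.03 [310. 213.]
0 0.036 0.048 [315. 222.]
0.3 0.007 0.03 [273. 202.]
0.3 0.007 0.048 [274. 202.]
0.3 0.036 0.03 [311. 202.]
0.3 0.036 0.048 [315. 202.]
0.45 0.007 0.03 [273. 196.]
0.45 0.007 0.048 [273. 192.]
0.45 0.036 0.03 [310. 196.]
0.45 0.036 0.048 [315. 192.]
0.6 0.007 0.03 [273. 191.]
0.6 0.007 0.048 [273. 183.]
0.6 0.036 0.03 [310. 191.]
0.6 0.036 0.048 [314. 183.]
```

View pics/w3.png

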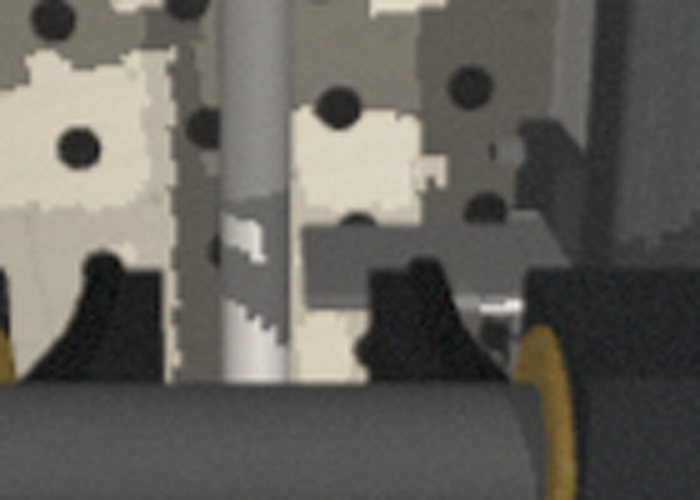

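Run:
```python
from h import *
where()
c=load('wrist');P=cloud(c)-BAR
print(c['xyz'],R.from_quat(c['orientation']).as_matrix().round(3).tolist())
for u in (260,275,287,296,305):
  print(u)
  for v in range(196,238,3):
    p=P[v,u];print('  ',v,(1e3*np.array([p@EX,p@EY,p[2]+.068])).round(0), c['pixels'][v,u])
```

```text
t 5.12 p [ 4.716e-01 -1.000e-04  6.280e-02] rel bar x,y -0.1 6.4 yaw 81.0 F [0.1 0.1 0.1] w 0.0262 0.0
[0.40212842 0.01058953 0.2497877 ] [[0.157, 0.954, 0.254], [0.988, -0.151, -0.041], [-0.001, 0.257, -0.966]]
260
   196 [-2. 23. 72.] [138 136 132]
   199 [-2. 21. 73.] [121 118 115]
   202 [-2. 19. 72.] [106 107  99]
   205 [-2. 16. 71.] [210 208 198]
   208 [-2. 15. 73.] [211 205 198]
   211 [-2. 12. 73.] [196 189 183]
   214 [-2. 10. 72.] [105 102 100]
   217 [-2.  8. 72.] [108 106 103]
   220 [-2.  6. 72.] [108 105 100]
   223 [-2.  3. 71.] [105 104 101]
   226 [-2.  1. 72.] [210 204 196]
   229 [-2. -1. 73.] [208 203 195]
   232 [-2. -3. 72.] [208 203 196]
   235 [-2. -6. 72.] [207 202 194]
275
   196 [11.  1. -0.] [217 209 192]
   199 [11. -2. -1.] [216 211 193]
   202 [11. -5. -2.] [190 180 165]
   205 [ 9.  6. 41.] [109 108 100]
   208 [ 9.  6. 48.] [90 89 88]
   211 [ 9.  5. 53.] [88 88 85]
   214 [ 8.  6. 61.] [87 87 86]
   217 [ 8.  6. 67.] [87 87 85]
   220 [ 8.  4. 69.] [105 103 100]
   223 [ 11. -27.  -1.] [215 205 188]
   226 [ 11. -30.  -1.] [214 203 185]
   229 [ 12
[... 830 characters left out ...]
8.] [30 30 32]
   220 [ 19.  18. 103.] [23 28 28]
   223 [ 18.  18. 107.] [26 29 25]
   226 [ 18.  18. 112.] [26 23 28]
   229 [ 17.  17. 113.] [27 21 21]
   232 [ 17.  16. 115.] [30 33 34]
   235 [ 17.  16. 119.] [23 25 30]
305
   196 [40.  1. -2.] [93 92 86]
   199 [ 43.  -8. -19.] [51 52 48]
   202 [ 43. -11. -19.] [36 37 33]
   205 [34.  6. 41.] [84 83 80]
   208 [33.  5. 46.] [89 86 84]
   211 [32.  6. 54.] [89 87 84]
   214 [31.  5. 60.] [89 88 85]
   217 [30.  6. 67.] [90 87 84]
   220 [29.  4. 69.] [142 142 136]
   223 [ 41. -27.  -1.] [91 89 83]
   226 [ 41. -30.  -1.] [76 72 69]
   229 [ 22.  17. 114.] [37 33 38]
   232 [ 21.  18. 119.] [21 28 18]
   235 [ 21.  17. 122.] [24 24 26]
```

Run:
```python
from h import *
s=load('scene');T=R.from_quat([.20785,.97816,-.0006,-.0001]).as_matrix();p=np.array([.254,.5706,.196])
for d in(-.025,0,.014):
  for y in(-.05,.05): print(d,y,np.array(pix(s,p+T@[0,y,d])).round(0)*1.5)
P=cloud(s)
for u,v in((58,266),(57,262),(128,258),(128,254)): print(P[v,u].round(3))
print(r.finger_overhang, [a for a in dir(r) if not a.startswith('_')])
c=load('wrist');P=cloud(c)-BAR
A=P@EX;B=P@EY;z=P[...,2]+.068
m=(abs(A)<.04)&(B>-.01)&(B<.03)&(z>.074)&(z<.2)
h=z[m];print(len(h),np.percentile(h,[0,1,5]))
for lo in (.074,.08,.085,.09,.1):
  k=m&(z>lo)&(z<lo+.01);print(lo,k.sum(),A[k].min() if k.any() else 0,A[k].max() if k.any() else 0)
```

```text
-0.025 -0.05 [198. 387.]
-0.025 0.05 [ 90.  400.5]
0 -0.05 [202.5 406.5]
0 0.05 [ 94.5 421.5]
0.014 -0.05 [204.  418.5]
0.014 0.05 [ 99.  433.5]
[0.264 0.619 0.23 ]
[0.264 0.618 0.237]
[0.226 0.533 0.229]
[0.227 0.532 0.234]
0.014 ['PlanningError', 'close_job', 'finger_overhang']
4564 [0.08660043 0.08869274 0.09664728]
0.074 0 0 0
0.08 80 -0.021615826388235237 0.020781643029316985
0.085 182 -0.022593786159985755 0.021014541544933176
0.09 228 -0.022593786159985755 0.021098725375588014
0.1 259 -0.022576922416719863 0.02130666111690673
```

By depth, the fingertips end at z≈0.088, about 25 mm behind the TCP rather than 14 mm ahead of it; the scene camera at the start agrees. The tab is still upright (B 3–6 mm, z 40–70 mm), so the fingers passed above it. I'll back off and go 39 mm deeper.

Call:
carry_out(moves=[[-0.3, 0, 0, 0, 0, 0], [-0.3, 0, 0, 0, 0, 0], [0, 0, 0, 0, 0, 0], [0, 0, 0.2, 0, 0, 0], [0, 0, 0.2, 0, 0, 0], [0, 0, 0.2, 0, 0, 0], [0, 0, 0.2, 0, 0, 0], [0, 0, 0.15, 0, 0, 0], [0, 0, 0, 0, 0, 0], [0, 0, 0, 0, 0, 0]])

```text
time: 6.38
ee_pos: [0.4954, -0.0038, 0.0249]
eef_rot: [0.078, 0.997, 0.0, 0.0]
ft_force: [-0.3, 0.1, 0.3]
width: 0.0263
grip_force: 0.0
```

Call:
carry_out(moves=[[0.1, 0, 0, 0, 0, 0], [0.1, 0, 0, 0, 0, 0], [0.1, 0, 0, 0, 0, 0], [0.1, 0, 0, 0, 0, 0], [0, 0, 0, 0, 0, 0], [0, 0, 0, 0, 0, 0]])

```text
time: 7.12
ee_pos: [0.4796, -0.0013, 0.0249]
eef_rot: [0.078, 0.997, 0.0, 0.0]
ft_force: [2.0, 0.2, -0.3]
width: 0.0258
grip_force: 0.8
```

Call:
carry_out(moves=[[0.1, 0, 0, 0, 0, 0], [0.1, 0, 0, 0, 0, 0], [0, 0, 0, 0, 0, 0], [0, 0, 0, 0, 0, 0]])

```text
time: 7.62
ee_pos: [0.4715, -0.0001, 0.0248]
eef_rot: [0.078, 0.997, 0.0, -0.0]
ft_force: [2.9, -0.3, 0.0]
width: 0.026
grip_force: 1.2
```

```bash
cat > look.py <<'E'
from h import *
where()
c=shot('wrist');P=cloud(c)-BAR
A=P@EX;B=P@EY;z=P[...,2]+.068
for lo in np.arange(.04,.075,.006):
  k=(A>.009)&(A<.034)&(abs(B)<.045)&(z>lo)&(z<lo+.006);print('z',round(lo,3),k.sum(),np.percentile(B[k]*1e3,[0,5,50,95,100]).round(1) if k.any() else '', 'A',np.percentile(A[k]*1e3,[5,95]).round(1) if k.any() else '')
E
python3 look.py
```

```text
t 7.62 p [ 4.715e-01 -1.000e-04  2.480e-02] rel bar x,y -0.1 6.6 yaw 81.0 F [ 2.9 -0.3  0. ] w 0.026 1.207765786384698
z 0.04 21 [13.1 13.2 13.7 13.9 14.2] A [10.2 32.5]
z 0.046 68 [ 3.2  6.8 16.8 17.8 18.1] A [11.2 31.6]
z 0.052 171 [ 2.7 15.9 20.2 23.9 24. ] A [11.3 31.9]
z 0.058 215 [ 6.5 15.2 22.2 23.8 24.3] A [10.3 32.2]
z 0.064 83 [ 9.3 11.  16.6 18.1 18.2] A [12.3 20.8]
z 0.07 94 [-2.9 13.5 16.6 18.1 18.3] A [12.3 20.9]
```

Now there is a 2.9 N push and the tab is tilted about 0.45 rad. I'll close on the bar.

Call:
carry_out(moves=[[0, 0, 0, 0, 0, 0], [0, 0, 0, 0, 0, 0], [0, 0, 0, 0, 0, 0], [0, 0, 0, 0, 0, 0], [0, 0, 0, 0, 0, 0]], fingers=0, force=25)

```text
time: 8.3
ee_pos: [0.4713, -0.0014, 0.0247]
eef_rot: [0.079, 0.997, -0.001, -0.0]
ft_force: [1.0, -5.5, 3.4]
width: 0.009
grip_force: 25.9
```

```bash
python3 look.py; python3 -c "
import numpy as np
# rows: 12 deg steps etc. from vertical tool, dz up, dA
th0=np.arcsin(-4/190)
def pos(t): return np.array([190*(1-np.cos(t+th0)),190*np.sin(t+th0)])
for t in np.arange(0,2.51,.1): print(round(t,2),((pos(t)-pos(0))/40).round(3),(pos(t+.1)-pos(t)).round(1)/40)"
```

```text
t 8.3 p [ 0.4713 -0.0014  0.0247] rel bar x,y -1.5 6.6 yaw 81.0 F [ 1.  -5.5  3.4] w 0.009 25.93250762001844
z 0.04 5 [13.2 13.2 13.4 13.8 13.8] A [12.9 15.4]
z 0.046 38 [16.6 16.8 17.1 17.8 18.1] A [10.6 32.4]
z 0.052 122 [17.5 17.8 21.5 24.  24.1] A [ 9.6 32.8]
z 0.058 159 [17.4 18.  22.7 24.1 24.3] A [10.1 32.4]
z 0.064 20 [17.5 17.5 17.9 18.2 18.2] A [ 9.1 11.2]
z 0.07 18 [17.3 17.4 17.9 18.2 18.2] A [ 9.2 11.5]
0.0 [0. 0.] [0.0125 0.475 ]
0.1 [0.014 0.475] [0.06 0.47]
0.2 [0.075 0.945] [0.1075 0.4625]
0.3 [0.183 1.408] [0.1525 0.45  ]
0.4 [0.336 1.857] [0.1975 0.4325]
0.5 [0.533 2.289] [0.24 0.41]
0.6 [0.773 2.699] [0.28  0.385]
0.7 [1.052 3.083] [0.3175 0.355 ]
0.8 [1.369 3.437] [0.35 0.32]
0.9 [1.719 3.758] [0.38  0.285]
1.0 [2.099 4.042] [0.4075 0.245 ]
1.1 [2.506 4.287] [0.43   0.2025]
1.2 [2.935 4.49 ] [0.4475 0.16  ]
1.3 [3.382 4.649] [0.46   0.1125]
1.4 [3.843 4.763] [0.47   0.0675]
1.5 [4.313 4.83 ] [0.475 0.02 ]
1.6 [4.788 4.85 ] [ 0.475  -0.0275]
1.7 [5.262 4.822] [ 0.47  -0.075]
1.8 [5.731 4.747] [ 0.46 -0.12]
1.9 [6.19  4.626] [ 0.445  -0.1675]
2.0 [6.634 4.46 ] [ 0.425 -0.21 ]
2.1 [7.06 4.25] [ 0.4025 -0.2525]
2.2 [7.463 3.998] [ 0.375 -0.29 ]
2.3 [7.838 3.708] [ 0.345  -0.3275]
2.4 [8.183 3.381] [ 0.31 -0.36]
2.5 [8.494 3.022] [ 0.2725 -0.3875]
```

The bar is gripped and the catch is held at about 0.45. I'll lift slowly, checking the force.

Call:
carry_out(moves=[[0, 0, -0.1, 0, 0, 0], [0, 0, -0.12, 0, 0, 0], [0, 0, -0.12, 0, 0, 0], [0, 0.01, -0.13, 0, 0, 0], [0, 0.02, -0.16, 0, 0, 0], [0, 0.02, -0.16, 0, 0, 0], [0, 0.025, -0.155, 0, 0, 0], [0, 0, 0, 0, 0, 0]])

```text
time: 9.35
ee_pos: [0.4717, 0.0014, 0.0625]
eef_rot: [0.079, 0.997, -0.001, -0.0]
ft_force: [2.9, -5.1, -1.3]
width: 0.0093
grip_force: 25.0
```

```bash
cat > cov.py <<'E'
from h import *
where()
H=BAR+.190*EX+[0,0,.004]
for n in('scene','top'):
  c=shot(n);P=cloud(c)-H;A=P@EX;B=P@EY;z=P[...,2]
  px=c['pixels'].astype(int);m=(abs(B)<.12)&(np.hypot(A,z)<.14)&(np.hypot(A,z)>.05)&(px.max(-1)<150)&(px.max(-1)>40)&(z>-.03)
  if m.sum()>30:
    th=np.arctan2(z[m],-A[m]);print(n,m.sum(),'cover angle pctl',np.percentile(th,[10,25,50,75,90]).round(3))
E
python3 cov.py
```

```text
t 9.35 p [0.4717 0.0014 0.0625] rel bar x,y 1.3 6.6 yaw 81.0 F [ 2.9 -5.1 -1.3] w 0.0093 24.999969005584717
scene 1684 cover angle pctl [0.233 0.242 0.256 0.276 0.301]
top 2441 cover angle pctl [0.217 0.23  0.245 0.266 0.29 ]
```

Call:
carry_out(moves=[[0, 0.11, -0.46, 0, 0, 0], [0, 0.15, -0.45, 0, 0, 0], [0, 0.2, -0.43, 0, 0, 0], [0, 0.24, -0.41, 0, 0, 0], [0, 0.28, -0.385, 0, 0, 0], [0, 0.32, -0.355, 0, 0, 0], [0, 0.35, -0.32, 0, 0, 0], [0, 0.38, -0.285, 0, 0, 0], [0, 0, 0, 0, 0, 0]])

```text
time: 10.58
ee_pos: [0.4847, 0.0805, 0.1884]
eef_rot: [0.079, 0.997, -0.002, 0.0]
ft_force: [-6.8, -13.9, 19.6]
width: 0.0089
grip_force: 25.0
```

```bash
python3 cov.py
```

```text
t 10.57 p [0.4847 0.0805 0.1884] rel bar x,y 81.5 6.2 yaw 81.0 F [ -6.8 -13.9  19.6] w 0.0089 25.006572604179382
scene 1906 cover angle pctl [1.025 1.033 1.043 1.059 1.08 ]
top 380 cover angle pctl [-2.716  1.03   1.045  1.062  2.544]
```

There is a 24 N outward radial force, so the true hinge is about 2.5 mm higher. I'll correct for that while going on.

Call:
carry_out(moves=[[0, 0, -0.06, 0, 0, 0], [0, 0.41, -0.245, 0, 0, 0], [0, 0.43, -0.2, 0, 0, 0], [0, 0.45, -0.16, 0, 0, 0], [0, 0.46, -0.115, 0, 0, 0], [0, 0.47, -0.07, 0, 0, 0], [0, 0, 0, 0, 0, 0]])

```text
time: 11.55
ee_pos: [0.4991, 0.1733, 0.2204]
eef_rot: [0.077, 0.997, 0.0, 0.001]
ft_force: [4.6, -3.0, 4.1]
width: 0.0088
grip_force: 25.0
```

```bash
python3 cov.py
```

```text
t 11.55 p [0.4991 0.1733 0.2204] rel bar x,y 175.5 6.5 yaw 81.2 F [ 4.6 -3.   4.1] w 0.0088 25.00877559185028
scene 1392 cover angle pctl [1.552 1.557 1.566 1.582 1.599]
top 99 cover angle pctl [-0.283 -0.196 -0.112 -0.017  0.001]
```

Call:
carry_out(moves=[[0, 0.475, -0.02, 0, 0, 0], [0, 0.475, 0.03, 0, 0, 0], [0, 0.47, 0.075, 0, 0, 0], [0, 0.46, 0.12, 0, 0, 0], [0, 0.445, 0.17, 0, 0, 0], [0, 0.425, 0.21, 0, 0, 0], [0, 0, 0, 0, 0, 0]])

```text
time: 12.52
ee_pos: [0.5158, 0.282, 0.1958]
eef_rot: [0.077, 0.997, 0.0, 0.0]
ft_force: [6.6, -0.5, 0.8]
width: 0.009
grip_force: 25.0
```

```bash
python3 cov.py
```

```text
t 12.53 p [0.5158 0.282  0.1958] rel bar x,y 285.4 6.9 yaw 81.2 F [ 6.6 -0.5  0.8] w 0.009 25.00767230987549
scene 307 cover angle pctl [-0.297 -0.241  2.153  2.173  2.553]
top 1091 cover angle pctl [-0.26  -0.168  2.123  2.139  2.154]
```

Call:
carry_out(moves=[[0, 0.2, 0.12, 0, 0, 0], [0, 0.2, 0.13, 0, 0, 0], [0, 0.19, 0.14, 0, 0, 0], [0, 0.185, 0.15, 0, 0, 0], [0, 0.175, 0.16, 0, 0, 0], [0, 0.17, 0.165, 0, 0, 0], [0, 0.08, 0.09, 0, 0, 0], [0, 0.08, 0.09, 0, 0, 0], [0, 0, 0, 0, 0, 0]])

```text
time: 13.75
ee_pos: [0.5233, 0.3303, 0.1548]
eef_rot: [0.078, 0.997, -0.0, -0.0]
ft_force: [3.3, -0.1, -1.2]
width: 0.0092
grip_force: 25.0
```

```bash
python3 cov.py
```

```text
t 13.75 p [0.5233 0.3303 0.1548] rel bar x,y 334.3 7.0 yaw 81.1 F [ 3.3 -0.1 -1.2] w 0.0092 24.99976247549057
scene 347 cover angle pctl [-0.279 -0.222  2.46   2.465  2.468]
top 2509 cover angle pctl [-0.188  2.455  2.473  2.488  2.502]
```

Call:
carry_out(moves=[[0, 0.035, 0.045, 0, 0, 0], [0, 0.035, 0.045, 0, 0, 0], [0, 0.035, 0.045, 0, 0, 0], [0, 0.035, 0.05, 0, 0, 0], [0, 0, 0, 0, 0, 0], [0, 0, 0, 0, 0, 0]])

```text
time: 14.6
ee_pos: [0.5242, 0.3344, 0.1493]
eef_rot: [0.079, 0.997, -0.0, -0.0]
ft_force: [-5.9, -8.0, 14.6]
width: 0.0092
grip_force: 25.0
```

```bash
python3 cov.py
```

```text
t 14.6 p [0.5242 0.3344 0.1493] rel bar x,y 338.5 6.8 yaw 81.0 F [-5.9 -8.  14.6] w 0.0092 25.001870691776276
scene 415 cover angle pctl [-0.266 -0.207  2.495  2.501  2.504]
top 2604 cover angle pctl [-0.183  2.493  2.51   2.526  2.54 ]
```

The cover is on its stops and the upward reaction confirms it. I'll relax, open and rise.

Call:
carry_out(moves=[[0, -0.03, -0.04, 0, 0, 0], [0, 0, 0, 0, 0, 0]])

```text
time: 14.95
ee_pos: [0.5242, 0.3343, 0.1495]
eef_rot: [0.078, 0.997, 0.0, -0.0]
ft_force: [0.4, -2.6, 3.1]
width: 0.0093
grip_force: 25.0
```

Call:
carry_out(moves=[[0, 0, 0, 0, 0, 0], [0, 0, 0, 0, 0, 0], [0, 0, 0, 0, 0, 0], [0, 0, 0, 0, 0, 0], [0, 0, -0.3, 0, 0, 0], [0, 0, -0.5, 0, 0, 0], [0, 0, -0.8, 0, 0, 0], [0, 0, -0.8, 0, 0, 0], [0, -1, -0.6, 0, 0, 0], [0, -1, 0, 0, 0, 0], [0, -1, 0, 0, 0, 0], [0, -1, 0, 0, 0, 0], [0, 0, 0, 0, 0, 0]], fingers=30)

```text
time: 16.58
ee_pos: [0.4999, 0.173, 0.271]
eef_rot: [0.081, 0.997, 0.001, 0.001]
ft_force: [0.4, 0.3, 0.3]
width: 0.0299
grip_force: 0.0
```

```bash
python3 cov.py
python3 - <<'E'
from h import *
c=shot('wrist');t=load('top');s=load('scene')
f=lambda a,r_:cv2.resize(cv2.cvtColor(a,cv2.COLOR_RGB2BGR),r_)
im=np.vstack([np.hstack([f(c['pixels'],(400,300)),f(s['pixels'],(400,300))]),np.hstack([f(t['pixels'][120:280,150:350],(375,300)),np.zeros((300,425,3),np.uint8)])])
cv2.imwrite('pics/a.png',im)
H=BAR+.12*EX
for n in('wrist','top'):
  c=load(n);P=cloud(c);rel=P-H;A=rel@EX;B=rel@EY;z=P[...,2]
  m=(abs(A)<.06)&(abs(B)<.115)&(z>.015)&(z<.075);print(n,m.sum(),np.percentile(z[m],[5,25,50,75,95]).round(3) if m.any() else '')
  # black block mask
  k=m&(z>.045)&(z<.065)&(c['pixels'].max(-1)<70)
  if k.sum()>20: print('block', (np.c_[A[k],B[k],z[k]].mean(0)*1e3).round(1), cv2.minAreaRect((np.c_[A[k],B[k]]*1000).astype(np.float32)),k.sum())
E
```

```text
t 16.57 p [0.4999 0.173  0.271 ] rel bar x,y 175.3 5.6 yaw 80.8 F [0.4 0.3 0.3] w 0.0299 0.0
scene 421 cover angle pctl [-0.275 -0.213  2.495  2.5    2.503]
top 103 cover angle pctl [-0.223 -0.195 -0.146 -0.034 -0.007]
wrist 10275 [0.023 0.024 0.024 0.025 0.054]
block [ -2.  -37.6  53.1] ((-16.43647003173828, 10.029388427734375), (37.00033950805664, 148.60943603515625), 13.849867820739746) 323
top 1265 [0.021 0.023 0.025 0.026 0.053]
block [-17.6 -34.8  54.5] ((-3.0368270874023438, -80.79344177246094), (56.2087516784668, 126.59469604492188), 36.872886657714844) 45
```

View pics/a.png

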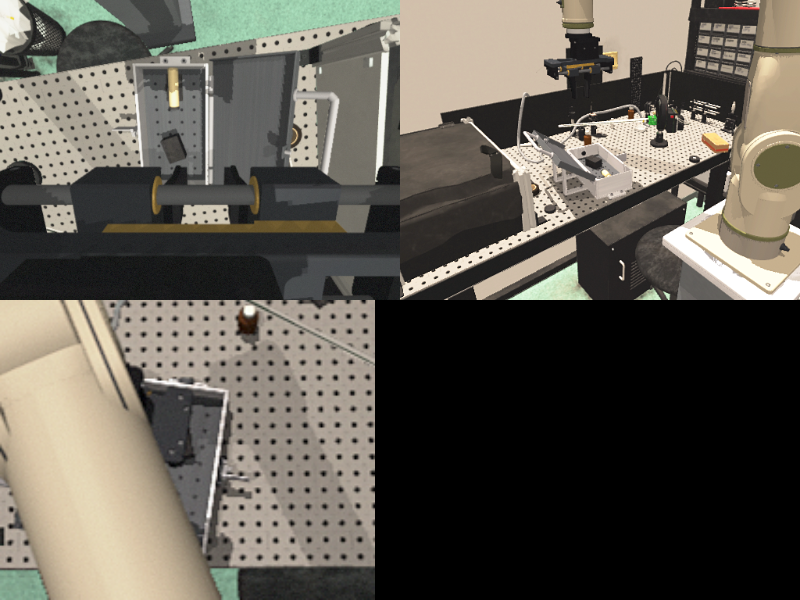

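The cover rests at 2.5. The wrist view shows the block at about (221,187) full-resolution, rotated inside the housing, and the brass laser at (224,112).

```bash
cat > blk.py <<'E'
from h import *
H=BAR+.12*EX
c=load('wrist');P=cloud(c);rel=P-H;A=rel@EX;B=rel@EY;z=P[...,2]
m=(abs(A)<.065)&(abs(B)<.115)&(z>.046)&(z<.063)&(c['pixels'].max(-1)-c['pixels'].min(-1).astype(int)<30)
m=cv2.morphologyEx(m.astype(np.uint8),cv2.MORPH_OPEN,np.ones((5,5)))
n,l,st,ce=cv2.connectedComponentsWithStats(m)
for i in range(1,n):
  if st[i,4]<60: continue
  k=l==i;zt=np.median(z[k]);cnt=cv2.findContours(k.astype(np.uint8),0,2)[0][0]
  q=np.array([plane(c,u,v,zt)[:2] for u,v in cnt[:,0]])
  print(st[i],'z',zt.round(4),'xy rect mm',cv2.minAreaRect((q*1000).astype(np.float32)),'AB',A[k].mean().round(4),B[k].mean().round(4),c['pixels'][k].mean(0).round())
E
python3 blk.py
python3 - <<'E'
from h import *
# housing walls check: inner floor extents along mid lines, from wrist
H=BAR+.12*EX
c=load('wrist');P=cloud(c);rel=P-H;A=rel@EX;B=rel@EY;z=P[...,2]
m=(z>.062)&(z<.078)&(abs(A)<.075)&(abs(B)<.10);print(np.histogram(A[m],np.arange(-.075,.076,.005)))
m=(z>.062)&(z<.078)&(abs(A)<.05)&(abs(B)<.14);print(np.histogram(B[m],np.arange(-.14,.141,.01)))
E
```

```text
[206 174  31  35 738] z 0.0538 xy rect mm ((532.4431762695312, 106.68315124511719), (50.743324279785156, 36.08876419067383), 10.478055000305176) AB -0.0052 -0.0367 [69. 67. 63.]
(array([  0, 170, 376,   0,   0,   0,   0,   0,   0,   0,   0,   0,   0,
         0,   0,   0,   0,   0,   0,   0,   0,   0,   0,   0,   0,   0,
       136, 539, 443, 478]), array([-7.5000000e-02, -7.0000000e-02, -6.5000000e-02, -6.0000000e-02,
       -5.5000000e-02, -5.0000000e-02, -4.5000000e-02, -4.0000000e-02,
       -3.5000000e-02, -3.0000000e-02, -2.5000000e-02, -2.0000000e-02,
       -1.5000000e-02, -1.0000000e-02, -5.0000000e-03,  6.9388939e-17,
        5.0000000e-03,  1.0000000e-02,  1.5000000e-02,  2.0000000e-02,
        2.5000000e-02,  3.0000000e-02,  3.5000000e-02,  4.0000000e-02,
        4.5000000e-02,  5.0000000e-02,  5.5000000e-02,  6.0000000e-02,
        6.5000000e-02,  7.0000000e-02,  7.5000000e-02]))
(array([  0,   0,   0,   0,   0,   0,   0,   0,   0,   0,   0,   0,   0,
         0,   0,   0,   0,   0,   0,   0,   0,   0,   0,   0,   0, 305,
         0,   0]), array([-1.40000000e-01, -1.30000000e-01, -1.20000000e-01, -1.10000000e-01,
       -1.00000000e-01, -9.00000000e-02, -8.00000000e-02, -7.00000000e-02,
       -6.00000000e-02, -5.00000000e-02, -4.00000000e-02, -3.00000000e-02,
       -2.00000000e-02, -1.00000000e-02,  1.11022302e-16,  1.00000000e-02,
        2.00000000e-02,  3.00000000e-02,  4.00000000e-02,  5.00000000e-02,
        6.00000000e-02,  7.00000000e-02,  8.00000000e-02,  9.00000000e-02,
        1.00000000e-01,  1.10000000e-01,  1.20000000e-01,  1.30000000e-01,
        1.40000000e-01]))
```

The block top is at z≈0.054 (25+30=55, so it agrees). Its centre is (0.532,0.107), it measures 50.7×36 mm, and the long axis lies at 10.5°. I'll move above it, turned so the fingers span the 50 mm side.

Call:
carry_out(moves=[[-0.53, -0.75, 0, 0, 0, 0], [-0.53, -0.75, 0, 0, 0, 0], [0, 0, 0, 0, 0, 0.88], [0, 0, 0, 0, 0, 0.88], [0, 0, 0, 0, 0, 0.88], [0, 0, 0, 0, 0, 0.88], [0, 0, 0, 0, 0, 0.88], [0, 0, 0, 0, 0, 0.88], [0, 0, 0, 0, 0, 0.88], [0, 0, 0, 0, 0, 0.88], [0, 0, 0, 0, 0, 0.88], [0, 0, 0, 0, 0, 0.88], [0, 0, 0, 0, 0, 0], [0, 0, 0, 0, 0, 0]], fingers=72)

```text
time: 18.48
ee_pos: [0.5319, 0.1111, 0.2693]
eef_rot: [0.637, 0.771, -0.0, -0.0]
ft_force: [-0.5, -0.0, -0.4]
width: 0.0719
grip_force: 0.0
```

```bash
python3 - <<'E'
from h import *
where();shot('wrist','w5.png');shot('top');shot('scene')
P=cloud(load('scene'))
E
python3 blk.py; sed 's/wrist/top/' blk.py > b2.py; python3 b2.py;  python3 - <<'E'
from h import *
print(read_state()['joint_positions'].round(2))
for n in('top','scene','wrist'):
  c=load(n);print(n,pix(c,[.5324,.1067,.055]))
E
```

```text
t 18.48 p [0.5319 0.1111 0.2693] rel bar x,y 119.2 -35.7 yaw 10.9 F [-0.5 -0.  -0.4] w 0.0719 0.0
[247 154  34  23 776] z 0.0539 xy rect mm ((533.3067626953125, 107.33944702148438), (49.65113830566406, 33.26397705078125), 10.807034492492676) AB -0.0042 -0.0375 [63. 61. 58.]
[-0.71  0.12  0.47  1.59 -0.05  1.45 -0.05]
top (np.float64(244.9673334322605), np.float64(194.64555537757093))
scene (np.float64(247.68892281185643), np.float64(202.55639648739958))
wrist (np.float64(262.81102557269736), np.float64(165.54976595127545))
```

View pics/w5.png

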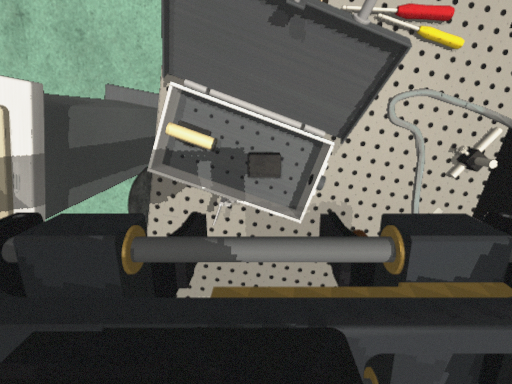

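The second wrist view gives the block at (0.533,0.107), angle 10.8°, seen at pixel (264,165). This is consistent, so I'll descend.

Call:
carry_out(moves=[[-0.1, 0, 0.9, 0, 0, 0], [0, 0, 0.9, 0, 0, 0], [0, 0, 0.9, 0, 0, 0], [0, 0, 0.9, 0, 0, 0], [0, 0, 0.8, 0, 0, 0], [0, 0, 0.5, 0, 0, 0], [0, 0, 0.3, 0, 0, 0], [0, 0, 0, 0, 0, 0]])

```text
time: 19.62
ee_pos: [0.5324, 0.1064, 0.061]
eef_rot: [0.638, 0.77, -0.0, -0.0]
ft_force: [-0.4, -0.3, -0.4]
width: 0.0722
grip_force: 0.0
```

Call:
carry_out(moves=[[0, 0, 0.3, 0, 0, 0], [0, 0, 0.3, 0, 0, 0], [0, 0, 0.25, 0, 0, 0], [0, 0, 0.2, 0, 0, 0], [0, 0, 0.15, 0, 0, 0], [0, 0, 0, 0, 0, 0]])

```text
time: 20.38
ee_pos: [0.5324, 0.1064, 0.0129]
eef_rot: [0.638, 0.77, -0.0, -0.0]
ft_force: [0.0, -0.5, -0.0]
width: 0.0722
grip_force: 0.0
```

Run:
```python
from h import *
where();c=shot('wrist','w6.png')
```

```text
t 20.38 p [0.5324 0.1064 0.0129] rel bar x,y 114.6 -36.9 yaw 10.6 F [ 0.  -0.5 -0. ] w 0.0722 0.0
```

View pics/w6.png

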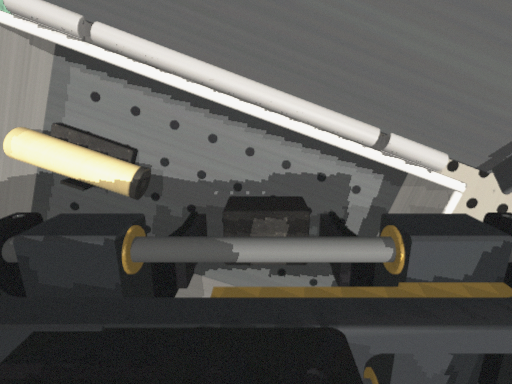

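The block sits between the fingers, at u 225–308. I'll go 4 mm deeper, grip it and lift.

Call:
carry_out(moves=[[0, 0, 0.1, 0, 0, 0], [0, 0, 0, 0, 0, 0]])

```text
time: 20.68
ee_pos: [0.5325, 0.1065, 0.0092]
eef_rot: [0.638, 0.77, -0.0, -0.0]
ft_force: [0.0, 0.1, -0.1]
width: 0.0719
grip_force: 0.0
```

Call:
carry_out(moves=[[0, 0, 0, 0, 0, 0], [0, 0, 0, 0, 0, 0], [0, 0, 0, 0, 0, 0], [0, 0, 0, 0, 0, 0], [0, 0, 0, 0, 0, 0], [0, 0, -0.2, 0, 0, 0], [0, 0, -0.4, 0, 0, 0], [0, 0, -0.7, 0, 0, 0], [0, 0, -0.8, 0, 0, 0], [0, 0, -0.5, 0, 0, 0], [0, 0, 0, 0, 0, 0]], fingers=30, force=25)

```text
time: 22.05
ee_pos: [0.5338, 0.1068, 0.1155]
eef_rot: [0.639, 0.77, 0.002, 0.001]
ft_force: [0.6, 0.8, -2.0]
width: 0.0495
grip_force: 25.0
```

Run:
```python
from h import *
s,T=where();shot('wrist');t=shot('top')
d=np.array([.475,-.075,.0])-s['ee_pos'];print((T.T@d/.04).round(3))
P=cloud(t);z=P[...,2]
# obstacles around place spot
m=(abs(P[...,0]-.475)<.14)&(P[...,1]<-.02)&(P[...,1]>-.2)&(z>.012)
q=P[m];print(len(q));
for y in np.arange(-.2,-.02,.02):
  k=(q[:,1]>=y)&(q[:,1]<y+.02); print(round(y,2),k.sum(), q[k].min(0).round(3) if k.any() else '',q[k].max(0).round(3) if k.any() else '')
```

```text
t 22.05 p [0.5338 0.1068 0.1155] rel bar x,y 115.2 -38.2 yaw 10.6 F [ 0.6  0.8 -2. ] w 0.0495 24.999721348285675
[-4.198 -2.294  2.876]
13
-0.2 13 [ 0.506 -0.2    0.101] [ 0.614 -0.197  0.171]
-0.18 0  
-0.16 0  
-0.14 0  
-0.12 0  
-0.1 0  
-0.08 0  
-0.06 0  
-0.04 0
```

The block is held (49.5 mm, 2 N change). I'll carry it to the free spot in front of the housing.

Call:
carry_out(moves=[[-0.525, -0.286, 0, 0, 0, 0], [-0.525, -0.286, 0, 0, 0, 0], [-0.525, -0.286, 0, 0, 0, 0], [-0.525, -0.286, 0, 0, 0, 0], [-0.525, -0.286, 0, 0, 0, 0], [-0.525, -0.286, 0, 0, 0, 0], [-0.525, -0.286, 0, 0, 0, 0], [-0.525, -0.286, 0, 0, 0, 0], [0, 0, 0.6, 0, 0, 0], [0, 0, 0.6, 0, 0, 0], [0, 0, 0.6, 0, 0, 0], [0, 0, 0.5, 0, 0, 0], [0, 0, 0.4, 0, 0, 0], [0, 0, 0.2, 0, 0, 0], [0, 0, 0, 0, 0, 0]])

```text
time: 24.02
ee_pos: [0.4735, -0.0757, -0.0028]
eef_rot: [0.639, 0.77, -0.0, -0.0]
ft_force: [-0.9, 0.3, -2.2]
width: 0.0496
grip_force: 25.0
```

```bash
python3 -c "
from h import *
where()"
```

```text
t 24.02 p [ 0.4735 -0.0757 -0.0028] rel bar x,y -74.5 -7.2 yaw 10.6 F [-0.9  0.3 -2.2] w 0.0496 24.999698996543884
```

Call:
carry_out(moves=[[0, 0, 0.1, 0, 0, 0], [0, 0, 0.1, 0, 0, 0], [0, 0, 0.05, 0, 0, 0], [0, 0, 0.04, 0, 0, 0], [0, 0, 0, 0, 0, 0], [0, 0, 0, 0, 0, 0]])

```text
time: 24.78
ee_pos: [0.4738, -0.0755, -0.0142]
eef_rot: [0.638, 0.77, 0.0, 0.0]
ft_force: [-0.4, -0.1, -0.9]
width: 0.0498
grip_force: 25.0
```

Call:
carry_out(moves=[[0, 0, 0.03, 0, 0, 0], [0, 0, 0, 0, 0, 0], [0, 0, 0, 0, 0, 0]])

```text
time: 25.15
ee_pos: [0.4737, -0.0755, -0.0155]
eef_rot: [0.638, 0.77, 0.0, -0.0]
ft_force: [1.0, -0.4, -1.0]
width: 0.0497
grip_force: 25.0
```

Call:
carry_out(moves=[[0, 0, 0.025, 0, 0, 0], [0, 0, 0, 0, 0, 0], [0, 0, 0, 0, 0, 0]])

```text
time: 25.52
ee_pos: [0.4737, -0.0755, -0.0156]
eef_rot: [0.639, 0.77, 0.0, -0.0]
ft_force: [-6.7, 1.2, 14.9]
width: 0.0501
grip_force: 25.0
```

Contact made. I'll ease off slightly, open and rise.

Call:
carry_out(moves=[[0, 0, -0.02, 0, 0, 0], [0, 0, 0, 0, 0, 0]])

```text
time: 25.78
ee_pos: [0.4738, -0.0755, -0.0156]
eef_rot: [0.638, 0.77, 0.0, 0.0]
ft_force: [-0.4, 0.4, 2.4]
width: 0.0497
grip_force: 25.0
```

Call:
carry_out(moves=[[0, 0, 0, 0, 0, 0], [0, 0, 0, 0, 0, 0], [0, 0, 0, 0, 0, 0], [0, 0, 0, 0, 0, 0], [0, 0, -0.3, 0, 0, 0], [0, 0, -0.5, 0, 0, 0], [0, 0, -0.8, 0, 0, 0], [0, 0, -0.9, 0, 0, 0], [0, 0, -0.9, 0, 0, 0], [0, 0, -0.9, 0, 0, 0], [0, 0, -0.5, 0, 0, 0], [0, 0, 0, 0, 0, 0]], fingers=72)

```text
time: 27.28
ee_pos: [0.4746, -0.0757, 0.1782]
eef_rot: [0.639, 0.77, 0.001, 0.001]
ft_force: [-0.0, 0.7, -0.6]
width: 0.0719
grip_force: 0.0
```

```bash
python3 cov.py
python3 - <<'E'
from h import *
c=shot('wrist');t=load('top');s=load('scene')
f=lambda a,r_:cv2.resize(cv2.cvtColor(a,cv2.COLOR_RGB2BGR),r_)
cv2.imwrite('pics/end.png',np.vstack([np.hstack([f(c['pixels'],(400,300)),f(s['pixels'],(400,300))]),np.hstack([f(t['pixels'][90:290,130:400],(400,300)),np.zeros((300,400,3),np.uint8)])]))
P=cloud(c);z=P[...,2];m=(np.hypot(P[...,0]-.4737,P[...,1]+.0755)<.04)&(z>.02)&(z<.04);q=P[m];print(np.median(q[:,2]),cv2.minAreaRect((q[:,:2]*1000).astype(np.float32)))
E
```

```text
t 27.27 p [ 0.4746 -0.0757  0.1782] rel bar x,y -74.3 -8.3 yaw 10.6 F [-0.   0.7 -0.6] w 0.0719 0.0
scene 357 cover angle pctl [-2.775  2.491  2.498  2.502  2.508]
top 2659 cover angle pctl [2.483 2.498 2.511 2.524 2.539]
0.028926598791592206 ((472.7266845703125, -75.5322036743164), (49.46535873413086, 34.810176849365234), 10.500636100769043)
```

View pics/end.png

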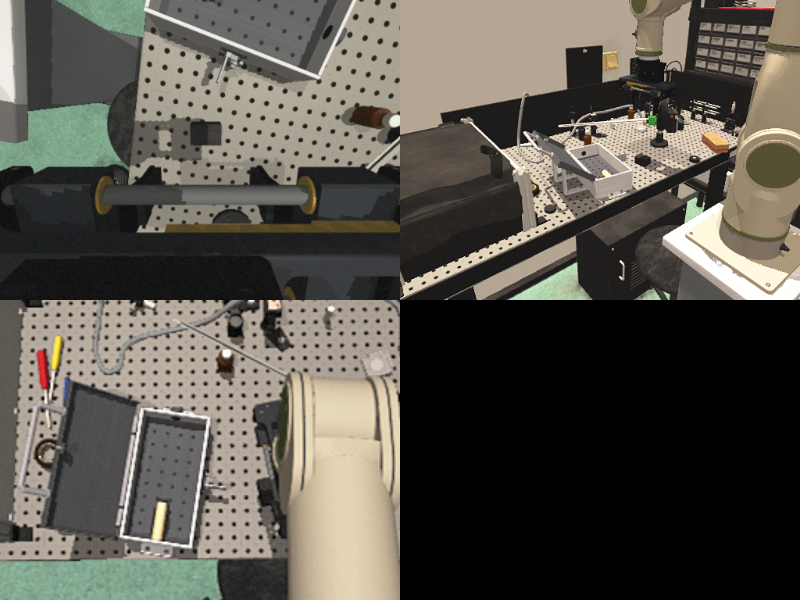

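The block stands upright at (0.473,-0.076) with its top at 29 mm, seen at wrist crop (206,133). The cover is back at 2.5 rad, the housing is empty except for the laser, and nothing touches the robot. I'll hand the job in.

```bash
python3 -c "
from bench import r
print(r.close_job())"
```

```text
the job is handed in; nothing more can be done
None
```

I handed the job in at about 27 s of the 64 s limit: the cover rests on its rubber stops at about 2.5 rad, and the beam block stands upright on the free worktop in front of the housing. The other items were not touched.

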